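Make up two pump overhaul kits

TASK

Make up the two pump kits from the stock on the plate: the three-pocket tray gets the sleeve over its post, the long key in the narrow pocket and the small nut in the plain wide pocket; the two-pocket tray gets the short key in the narrow pocket and the large nut in the wide pocket. Everything lies flat on the pocket floor, keys lengthwise in their pockets and the sleeve upright, released and at rest. Leave the gland follower, the coupling half and the centre punch where they are.

Things in the scene. Friction and masses are not known exactly. Their poses are not given: they have to be found in the camera images.
- large_nut (a point): large steel hex nut lying flat, 50 mm across flats (58 over corners), 26 mm high, 32 mm open bore, about 0.27 kg; the point is its centre, half-way up. z is the bore axis; flats face along its x and every 60 degrees from that.
- small_nut (a point): small steel hex nut lying flat, 32 mm across flats (37 over corners), 20 mm high, 20 mm open bore, about 0.09 kg; the point is its centre, half-way up. z is the bore axis; flats face along its x and every 60 degrees from that.
- long_key (a point): long steel shaft key, a square bar 84 x 20 x 20 mm lying on the plate, about 0.26 kg; the point is its centre; x is its length.
- short_key (a point): short steel shaft key, a square bar 50 x 20 x 20 mm lying on the plate, about 0.16 kg; the point is its centre; x is its length.
- sleeve (a point): plain round bronze shaft sleeve standing on end, 44 mm outside diameter, 32 mm bore right through, 44 mm high, about 0.28 kg; the point is its centre, half-way up; z is the bore axis.
- tray3: fixed kit tray, bright walls and black floor, three pockets in a row, 112 x 212 mm. Origin: centre of underside; y along the row, z up. Floor 4 mm thick; walls 4 mm thick, tops at 10 mm; pockets 104 mm long in x, centred on x = 0. Narrow pocket 52 mm wide, centre y = -76 mm; middle pocket 72 wide, centre y = -10, with a round post at its centre, 18 mm dia., 16 high from the floor; plain wide pocket 72 wide, centre y = +66.
- tray2: fixed kit tray, bright walls and black floor, two pockets in a row, 112 x 136 mm. Origin: centre of underside; y along the row, z up. Floor 4 mm thick; walls 4 mm thick, tops at 10 mm; pockets 104 mm long in x, centred on x = 0. Narrow pocket 52 mm wide, centre y = -38 mm; plain wide pocket 72 wide, centre y = +28.
- gland: bystander: loose bronze gland follower, an oval two-eared flange 92 x 42 mm with a round boss, 30 mm high; origin under its centre, x towards an ear.
- coupling: bystander: loose red-painted pump coupling half, flange 100 mm in diameter and 20 mm thick with a 56 mm hub, 46 mm high; origin under its centre.
- punch: bystander: loose brass centre punch lying on the plate, square shank 12 mm, about 113 mm long; origin under the shank near its middle, x towards the point.
Not all that is in view belongs to the job. Leave any brown or turquoise look-alike of the part that bears long_key alone.

How it is judged:
At the end, for the whole second after the job is handed in: All five parts rest still on the floor of their own pockets (heights within 4 mm): centres off the pocket centre (tray x, y) by under: small nut 38, 22 mm; large nut 28, 12; long key 12, 18; short key 29, 18; sleeve 9, 9. Keys within 0.4 rad of tray x, nuts and sleeve flat within 0.12 rad (x of small_nut in the frame of tray3 between -0.038 and 0.038 m and y of small_nut in the frame of tray3 between 0.044 and 0.088 m and z of small_nut in the frame of tray3 between 0.009 and 0.018 m and angle between the z axis of each of small_nut, sleeve and the z axis of tray3, either way round below 0.12 rad and linear speed of each of small_nut_body, long_key_body, sleeve_body, large_nut_body, short_key_body below 0.02 m/s and angular speed of each of small_nut_body, long_key_body, sleeve_body, large_nut_body, short_key_body below 0.2 rad/s and x of long_key in the frame of tray3 between -0.012 and 0.012 m and y of long_key in the frame of tray3 between -0.094 and -0.058 m and z of long_key in the frame of tray3 between 0.009 and 0.018 m and angle between the x axis of long_key and the x axis of tray3, either way round below 0.4 rad and x of sleeve in the frame of tray3 between -0.009 and 0.009 m and y of sleeve in the frame of tray3 between -0.019 and -0.001 m and z of sleeve in the frame of tray3 between 0.021 and 0.03 m and x of large_nut in the frame of tray2 between -0.028 and 0.028 m and y of large_nut in the frame of tray2 between 0.016 and 0.04 m and z of large_nut in the frame of tray2 between 0.012 and 0.021 m and angle between the z axis of large_nut and the z axis of tray2, either way round below 0.12 rad and x of short_key in the frame of tray2 between -0.029 and 0.029 m and y of short_key in the frame of tray2 between -0.056 and -0.02 m and z of short_key in the frame of tray2 between 0.009 and 0.018 m and angle between the x axis of short_key and the x axis of tray2, either way round below 0.4 rad); the robot touches nothing.
It fails at once if the gland follower is shifted by more than 30 mm (distance of gland from where it was at the start of the episode above 0.03 m).
It fails at once if the coupling half is shifted by more than 30 mm (distance of coupling from where it was at the start of the episode above 0.03 m).
It fails at once if the centre punch is shifted by more than 30 mm (distance of punch from where it was at the start of the episode above 0.03 m).
It also fails if it takes over 131 s, if anything falls off the work surface, if the arm or the gripper's body presses on something with over 40 N, if the wrist force passes 120 N, or if a joint passes its speed limit or range.

ROBOT

A 6-joint arm with a two-finger parallel gripper is mounted at the origin on the work surface. World frame = base frame: x ahead of the robot, y to its left, z up, the work surface at z = 0. Lengths are in m, angles in rad, forces in N, time in s.
With the tool pointing down it reaches from about 0.275 to 1 m from the base axis. Payload 8.4 kg.
Tool frame: the origin (TCP) lies on the centre line of the jaws, within the pads' length; the fingertips stand 17 mm ahead of it and the grasp point (between the pads) lies 2 mm behind it (bot.tcp_to_tips is the z of the fingertips in the tool frame, in m); z points along the fingers, y is the line along which they close (so a half turn about z gives the same grasp; the last joint's range is limited). The gripper opens to 85 mm and grips with 20 to 120 N. Pads are 22 mm wide; open, the fingers measure 114 mm over their backs; the gripper's body (76 mm by 85 mm) begins 54 mm behind the grasp point. The pads swing forward as they close: fully open they stand 13 mm farther back than shut.
Start: joints at [-1.337, 0.353, 1.633, -0, 1.155, -0.002], TCP at [0.146, -0.608, 0.248] pointing down, gripper open.
Joint ranges: [-2.63, 2.63], [-0.92, 2.1], [0.06, 2.66], [-1.3, 4.44], [0, 2.69], [-3.02, 3.02]. Speed limits (rad/s): [2.22, 2.22, 2.79, 3.14, 3.14, 3.14].

INTERFACE

Orientations are given as a unit quaternion [x, y, z, w].
In Python, from workcell import bot, hand, kinematics, get_obs, vision, hand_in gives the robot as it stands. The module is installed in compiled form; this text tells all that it offers. Calls block until the motion is done:
- bot.reach(position, orientation): joint-space move of the TCP to a pose.
- bot.servo_line(position, ori=None, velocity=0.15): straight line of the TCP; ori=None keeps the orientation; velocity is the mean speed in m/s.
- bot.goto_joints(angles): joint-space move.
- hand.move_gripper(opening, strength=None): finger opening in m; strength is the grip in N (None keeps the last); returns when the fingers have stopped.
- bot.dwell(seconds).
- kinematics.solve_ik(position, orientation): joint angles nearest the present ones, or None.
- get_obs(): the state.
- vision.read_camera(name): name is "scene" or "top" or "wrist"; returns a dict with "frame" (400x640x3 uint8, red, green, blue), "intrinsics" (3x3 intrinsics, pixels), "view" (4x4, takes a point from world to camera coordinates). Camera axes: x right, y down, z forward; pixel columns grow to the right and rows downward; lengths in m; the calibration is good to about 2 mm. The wrist camera is an equidistant fisheye: a pixel r from the principal point sees the ray r / f radians off the axis. A picture is of the moment at which its call begins. There is no depth.
A pose or a line that the arm cannot do raises bot.IKError and nothing moves.
- hand_in(): hands the job in; it is judged then, once.
The state is a dict: "time_s": time; "joint_pos": joint angles; "joint_vel": joint speeds; "joint_efforts": joint torques, N m; "position": TCP position; "orientation": TCP orientation; "wrist_force": force on the tool from outside, world axes, zero at the start; "ft_torque": the same for the moment, N m; "gripper_width": finger opening in m; "grip_force": force on a finger pad.
Only numpy, scipy, OpenCV 4.12 (cv2) and the standard library are available. Lean on these libraries where they do the work, as an engineer would, in place of code of your own. Each camera call takes 0.05 s, during which the arm holds its last target. There are 200 camera calls.

## Working session

There is one attempt and no reset: what is moved stays moved. The work goes in short steps, each a Python script; the robot and the scene stay as the last script left them, time stands still between calls to the robot, and variables do not carry over. Pictures are saved under pics/ and viewed, at most 14 in all, crops included, and the job is handed in when it is done.

```bash
mkdir -p pics; ls
python3 - <<'E'
from workcell import bot, hand, kinematics, get_obs, vision
import cv2,numpy as np
np.set_printoptions(precision=4,suppress=True)
for n in ["top","scene","wrist"]:
    d=vision.read_camera(n); cv2.imwrite(f"pics/{n}0.png",d["frame"][:,:,::-1]); print(n,d["intrinsics"],d["view"])
o=get_obs();print(o["time_s"],o["position"],o["orientation"],o["wrist_force"],o["gripper_width"])
E
```

```text
pics
top [[367.5922   0.     320.6712]
 [  0.     367.5922 191.4826]
 [  0.       0.       1.    ]] [[-0.0092 -0.9998 -0.0175  0.0542]
 [-0.9985  0.0102 -0.0537  0.5642]
 [ 0.0539  0.0169 -0.9984  1.0035]
 [ 0.      0.      0.      1.    ]]
scene [[385.7178   0.     317.8754]
 [  0.     385.7178 200.634 ]
 [  0.       0.       1.    ]] [[ 0.6199  0.7845 -0.0144 -0.3506]
 [ 0.6271 -0.5064 -0.5919 -0.2854]
 [-0.4716  0.3579 -0.8059  1.2284]
 [ 0.      0.      0.      1.    ]]
wrist [[309.7069   0.     320.4182]
 [  0.     309.7069 200.8413]
 [  0.       0.       1.    ]] [[ 0.2332 -0.9724 -0.0015 -0.6232]
 [-0.9297 -0.2234  0.2928 -0.0382]
 [-0.2851 -0.0668 -0.9562  0.3792]
 [ 0.      0.      0.      1.    ]]
0.15 [ 0.1459 -0.6074  0.2478] [ 0.9931  0.1176 -0.0001 -0.0005] [-0.4333  0.903  -0.2161] 0.08537721643959814
```

View pics/top0.png

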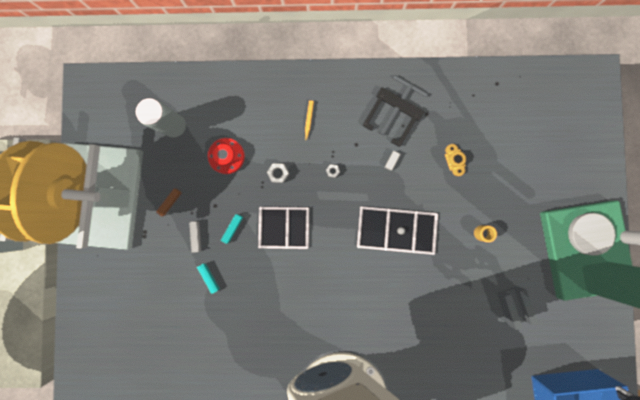

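View pics/scene0.png

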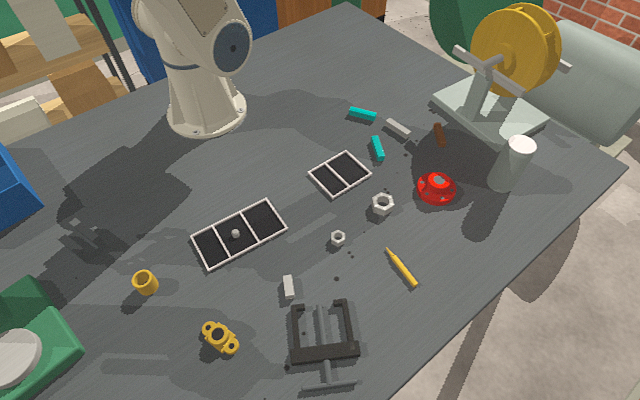

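The top view shows:
- Long key, grey, at (195,237), beside brown (170,201) and turquoise (232,229) and (209,278) look-alikes.
- Large nut (278,172), small nut (333,171), short key (393,159) and sleeve (487,234).
- Tray2 (284,228) and tray3 (397,230). Both have their wide pocket on the left (+y).

The scene view shows the same parts: long key (398,128), nuts (383,204) and (338,238), short key (289,287), sleeve (145,282).

```bash
cat > h.py <<'E'
import cv2,numpy as np
np.set_printoptions(precision=4,suppress=True)
def ray(d,uv):
    """camera centre and world ray directions of pixels (n,2)"""
    K,V=d["intrinsics"],d["view"]; uv=np.atleast_2d(uv).astype(float)
    p=(uv-K[:2,2])/K[0,0]
    if d.get("fish"):
        th=np.linalg.norm(p,axis=1,keepdims=True); s=np.where(th>1e-9,np.sin(th)/np.maximum(th,1e-9),1)
        r=np.hstack([p*s,np.cos(th)])
    else: r=np.hstack([p,np.ones((len(p),1))])
    return -V[:3,:3].T@V[:3,3], r@V[:3,:3]
def plane(d,uv,z):
    c,r=ray(d,uv); return (c+r*((z-c[2])/r[:,2:]))[:,:2]
def tri(d1,u1,d2,u2):
    (c1,r1),(c2,r2)=ray(d1,u1),ray(d2,u2); a,b=r1[0],r2[0]
    s,*_=np.linalg.lstsq(np.c_[a,-b],c2-c1,rcond=None)
    p,q=c1+s[0]*a,c2+s[1]*b; return (p+q)/2,np.linalg.norm(p-q)
def project(d,P):
    K,V=d["intrinsics"],d["view"]; q=V[:3,:3]@np.asarray(P,float)+V[:3,3]
    if d.get("fish"):
        n=np.linalg.norm(q[:2]); th=np.arctan2(n,q[2]); return K[:2,2]+K[0,0]*th*q[:2]/n
    return K[:2,2]+K[0,0]*q[:2]/q[2]
def blobs(mask,amin=20):
    cs,_=cv2.findContours(mask.astype(np.uint8),cv2.RETR_EXTERNAL,cv2.CHAIN_APPROX_NONE)
    return [c for c in cs if cv2.contourArea(c)>amin]
def masks(d):
    h=cv2.cvtColor(d["frame"],cv2.COLOR_RGB2HSV).astype(int)
    return h[...,0],h[...,1],h[...,2]
E
python3 - <<'E'
from h import *
import cv2
d=lambda n:cv2.imread(f"pics/{n}0.png")[:,:,::-1]
rois={"top":dict(long=(183,215,208,258),lnut=(262,155,294,188),snut=(322,160,344,182),skey=(380,145,406,173),sleeve=(470,218,504,250),t2=(252,198,318,256),t3=(350,198,446,262)),
"scene":dict(long=(380,112,416,144),lnut=(366,186,400,222),snut=(326,226,350,252),skey=(276,270,302,302),sleeve=(126,262,166,302),t2=(300,146,378,204),t3=(184,192,294,276))}
for n in rois:
    f=d(n).copy();H,S,V=masks({"frame":f}); tiles=[]
    for k,(x0,y0,x1,y1) in rois[n].items():
        s=V[y0:y1,x0:x1]; print(n,k,np.percentile(s,[5,30,50,70,90,98]),np.median(S[y0:y1,x0:x1]))
        tiles.append(cv2.resize(f[y0:y1,x0:x1],(200,200),interpolation=cv2.INTER_CUBIC))
    tiles.append(tiles[0]*0)
    cv2.imwrite(f"pics/{n}_t.png",np.vstack([np.hstack(tiles[:4]),np.hstack(tiles[4:])])[:,:,::-1])
cv2.imwrite("pics/tiles.png",np.vstack([cv2.resize(cv2.imread(f"pics/{n}_t.png"),(600,300)) for n in rois]))
E
```

```text
top long [ 66.   99.  107.  121.  202.6 209. ] 10.0
top lnut [ 66.  104.  108.  120.5 211.  233.9] 9.0
top snut [ 67.  106.  109.  122.  202.4 228. ] 9.0
top skey [ 82. 109. 119. 122. 227. 230.] 9.0
top sleeve [ 72. 108. 121. 125. 226. 240.] 11.0
top t2 [ 55.  63. 104. 118. 191. 236.] 10.0
top t3 [ 53.   63.  106.  120.  191.7 236. ] 11.0
scene long [ 67. 106. 112. 120. 173. 197.] 11.0
scene lnut [ 68. 104. 109. 117. 194. 233.] 12.0
scene snut [ 68. 104. 108. 116. 184. 218.] 11.0
scene skey [ 78.55 105.   109.   122.   200.   207.38] 10.0
scene sleeve [ 79. 105. 116. 123. 179. 230.] 13.0
scene t2 [ 54.   81.  107.  117.  158.7 234. ] 11.0
scene t3 [ 48.  75. 107. 117. 124. 228.] 10.0
```

View pics/tiles.png

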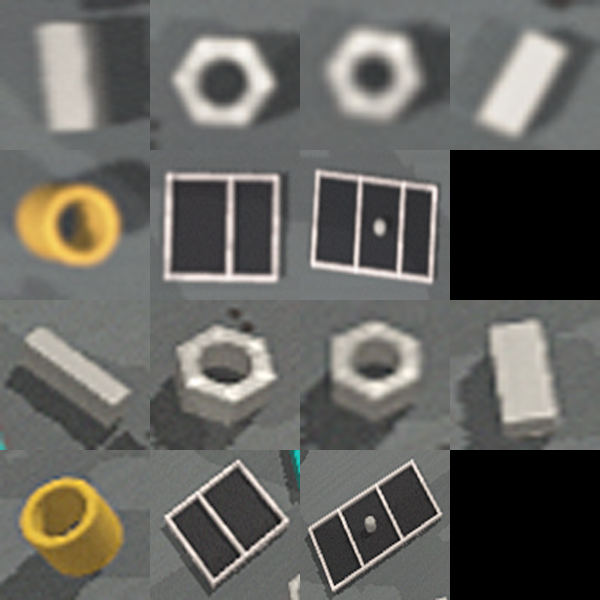

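View pics/wrist0.png

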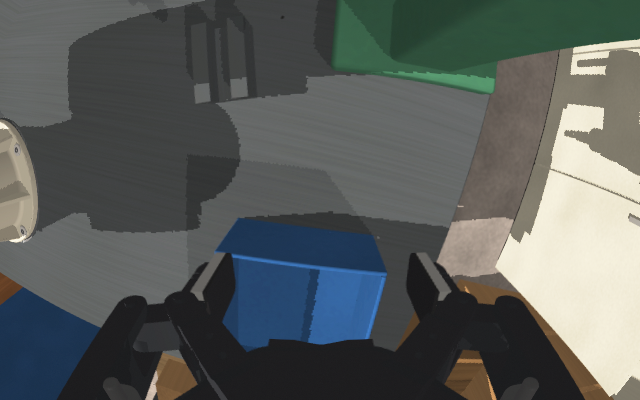

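The tiles show every part clearly brighter than the plate, and both trays with a bright rim and black pockets. The wrist view shows only the blue bin and the fingers at rows above 240.

```bash
cat > coarse.py <<'E'
from h import *
from workcell import vision
rois={"top":dict(long=(183,215,208,258),lnut=(262,155,294,188),snut=(322,160,344,182),skey=(380,145,406,173),sleeve=(470,218,504,250),t2=(252,198,318,256),t3=(350,198,446,262)),
"scene":dict(long=(380,112,416,144),lnut=(366,186,400,222),snut=(326,226,350,252),skey=(276,270,302,302),sleeve=(126,262,166,302),t2=(300,146,378,204),t3=(184,192,294,276))}
D={n:vision.read_camera(n) for n in rois}; C={}
for n in rois:
    H,S,V=masks(D[n])
    for k,(x0,y0,x1,y1) in rois[n].items():
        m=np.zeros(V.shape,bool); s=np.s_[y0:y1,x0:x1]
        if k=="sleeve": m[s]=(S[s]>90)
        else: m[s]=(V[s]>(165 if n=="top" or k not in("long",) else 135))&(S[s]<60)
        c=max(blobs(m,5),key=cv2.contourArea); C[n,k]=c
for k in rois["top"]:
    a,b=C["top",k],C["scene",k]; ca=np.array(cv2.minAreaRect(a)[0]); cb=np.array(cv2.minAreaRect(b)[0])
    P,g=tri(D["top"],ca,D["scene"],cb); z=dict(long=.02,skey=.02,lnut=.026,snut=.02,sleeve=.044,t2=.01,t3=.01)[k]
    w=plane(D["top"],a[:,0],z).astype(np.float32)
    r=cv2.minAreaRect(w); bx=cv2.boxPoints(r); e=bx[1]-bx[0],bx[2]-bx[1]; L=max(e,key=np.linalg.norm)
    print(k,"tri",P,"gap %.4f"%g,"| plane",np.array(r[0]),"size",np.array(r[1]),"long-dir deg %.1f"%np.degrees(np.arctan2(L[1],L[0])))
    if k in("t2","t3"):
        qa,qb=[cv2.boxPoints(cv2.minAreaRect(c)) for c in(a,b)]
        for p in qa:
            best=min(((tri(D["top"],p,D["scene"],q)) for q in qb),key=lambda t:t[1]); print("   corner",best[0],"%.4f"%best[1])
E
python3 coarse.py
```

```text
long tri [0.4436 0.3992 0.0233] gap 0.0008 | plane [0.4437 0.4008] size [0.0808 0.0182] long-dir deg 4.4
lnut tri [0.6185 0.1676 0.0283] gap 0.0014 | plane [0.6193 0.1685] size [0.0553 0.0499] long-dir deg 89.4
snut tri [0.623  0.016  0.0213] gap 0.0018 | plane [0.6237 0.0167] size [0.0332 0.0334] long-dir deg -0.6
skey tri [ 0.6491 -0.1494  0.0188] gap 0.0005 | plane [ 0.6491 -0.149 ] size [0.021  0.0514] long-dir deg -29.1
sleeve tri [ 0.4461 -0.3965  0.0238] gap 0.0020 | plane [ 0.447  -0.3889] size [0.0608 0.045 ] long-dir deg 89.5
t2 tri [0.4661 0.1545 0.0105] gap 0.0005 | plane [0.4662 0.1545] size [0.1392 0.1136] long-dir deg 89.6
   corner [0.5228 0.2236 0.0072] 0.0024
   corner [ 0.5173  0.0781 -0.004 ] 0.0174
   corner [0.4099 0.0859 0.0141] 0.0022
   corner [0.4197 0.2268 0.0402] 0.0218
t3 tri [ 0.4553 -0.1616  0.007 ] gap 0.0004 | plane [ 0.4558 -0.1604] size [0.2162 0.1157] long-dir deg 84.3
   corner [ 0.4121 -0.0428  0.022 ] 0.0078
   corner [ 0.5236 -0.06    0.0054] 0.0015
   corner [ 0.5029 -0.2733  0.013 ] 0.0014
   corner [ 0.3879 -0.2619  0.0086] 0.0004
```

Coarse triangulated heights agree with the text (tops at 0.019–0.028, trays at 0.007–0.0105, sleeve centre at 0.024). Next are close wrist looks at the sleeve and tray3.

```bash
cat >> h.py <<'E'
from workcell import bot,hand,kinematics,get_obs,vision
def quat(phi):
    """tool down, jaws closing along world direction phi (rad); half turn chosen for least last-joint travel"""
    return [[np.cos(a/2),np.sin(a/2),0,0] for a in(phi+np.pi/2,phi-np.pi/2)]
def best(p,phi):
    j0=np.array(get_obs()["joint_pos"]); c=[]
    for q in quat(phi):
        s=kinematics.solve_ik(list(p),q)
        if s is not None: c.append((abs(s[5])+.3*np.abs(np.array(s)-j0).max(),q,s))
    if not c: raise RuntimeError(f"no IK {p} {phi}")
    return min(c,key=lambda t:t[0])[1]
def go(p,phi):
    q=best(p,phi); bot.reach(list(p),q); return q
def wrist(name=None):
    d=vision.read_camera("wrist"); d["fish"]=True
    if name: cv2.imwrite(f"pics/{name}.png",d["frame"][:,:,::-1])
    return d
E
python3 - <<'E'
from h import *
print(bot.tcp_to_tips)
import pickle
W={}
for n,p,phi in [("w_sleeve",(.446,-.397,.2),0.0),("w_t3a",(.40,-.2,.22),np.pi/2),("w_t3b",(.46,-.10,.22),np.pi/2)]:
    try:
        go(p,phi); W[n]=wrist(n); o=get_obs(); print(n,o["time_s"],o["position"],o["joint_pos"],"tcp px",project(W[n],o["position"]), "cam",ray(W[n],[[320,200]])[0])
    except Exception as e: print(n,e)
pickle.dump(W,open("W.pkl","wb"))
cv2.imwrite("pics/w1.png",cv2.resize(np.hstack([W[n]["frame"] for n in ("w_sleeve","w_t3a")])[:,:,::-1],(800,250)))
E
```

```text
0.017
w_sleeve 1.6833 [ 0.4454 -0.398   0.2002] [-0.7316  0.3595  1.74   -0.0003  1.0416 -0.7293] tcp px [321.4212 277.3239] cam [ 0.4452 -0.3223  0.3253]
w_t3a 3.3417 [ 0.4001 -0.2004  0.22  ] [-0.4677  0.1067  2.0266 -0.0001  1.008   1.103 ] tcp px [322.405 274.117] cam [ 0.4741 -0.1995  0.3453]
w_t3b 3.9333 [ 0.4599 -0.1001  0.2198] [-0.2174  0.1447  1.9823 -0.0004  1.0151  1.3527] tcp px [323.7227 274.8031] cam [ 0.5343 -0.0985  0.3449]
```

View pics/w1.png

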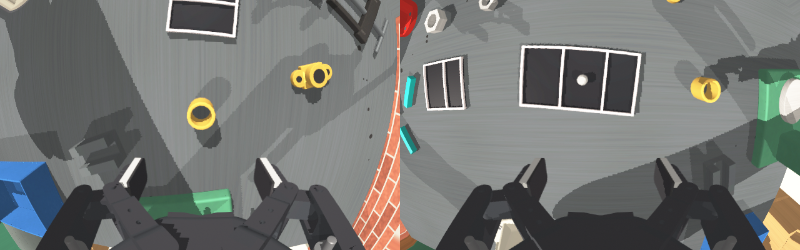

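The wrist views show the sleeve at about (322,182) in the first, and tray3 (465,128) with its post (465,128), tray2 and the nuts in the second (full-size pixels). I'll triangulate the tray3 pockets and post, the sleeve and the rest from two wrist places.

```bash
cat >> h.py <<'E'
def near(d,P,R,f):
    """contours of mask f(H,S,V) in a disc of R px about the projection of P"""
    H,S,V=masks(d); u=project(d,P); m=np.zeros(V.shape,np.uint8); cv2.circle(m,tuple(int(x) for x in u),int(R),1,-1)
    return blobs(f(H,S,V)&(m>0),8)
bright=lambda H,S,V:(V>160)&(S<60)
gold=lambda H,S,V:(S>100)&(H>12)&(H<35)
def pick(cs,u): return min(cs,key=lambda c:np.hypot(*(np.array(cv2.minAreaRect(c)[0])-u)))
def rect(d,c,z):
    r=cv2.minAreaRect(plane(d,c[:,0],z).astype(np.float32)); b=cv2.boxPoints(r); L=max((b[1]-b[0],b[2]-b[1]),key=np.linalg.norm)
    return np.array(r[0]),np.array(r[1]),np.degrees(np.arctan2(L[1],L[0]))%180
E
python3 - <<'E'
from h import *
import pickle
W=pickle.load(open("W.pkl","rb")); A,B=W["w_t3a"],W["w_t3b"]
T={}
for n,P,R in [("t3",(.4555,-.161,.01),115),("t2",(.466,.1545,.01),80)]:
    X=[]
    for d in(A,B):
        cs=near(d,P,R,bright); c=max(cs,key=cv2.contourArea); print(n,*rect(d,c,.01)); X.append(cv2.boxPoints(cv2.minAreaRect(c)).mean(0))
    for d in (A,B): pass
for P in [(.455,-.171,.02)]:
    u=[]
    for d in(A,B):
        cs=near(d,P,14,bright); c=pick(cs,project(d,P)); m=c[:,0].mean(0); u.append(m); print("post",cv2.contourArea(c),plane(d,m,.02))
    print(tri(A,u[0],B,u[1]))
# pocket dark floors
for n,P in [("t3wide",(.448,-.085,.008)),("t3mid",(.455,-.171,.008)),("t3nar",(.463,-.237,.008)),("t2wide",(.466,.183,.008)),("t2nar",(.466,.117,.008))]:
    u=[]
    for d in(A,B):
        cs=near(d,P,60,lambda H,S,V:V<75); cs=[c for c in cs if cv2.pointPolygonTest(c,tuple(map(float,project(d,P))),False)>=0]
        if not cs: print(n,"none");break
        c=max(cs,key=cv2.contourArea); m=cv2.moments(c); u.append(np.array([m["m10"],m["m01"]])/m["m00"]); print(n,*rect(d,c,.007))
    if len(u)==2: print("   ",*tri(A,u[0],B,u[1]))
S=W["w_sleeve"];P=(.446,-.3965,.022);u=[]
for d in(S,A):
    c=max(near(d,P,45,gold),key=cv2.contourArea); u.append(np.array(cv2.minAreaRect(c)[0]));print("sleeve",u[-1],cv2.boundingRect(c))
print(tri(S,u[0],A,u[1]))
for n,P in [("lnut",(.619,.168,.026)),("snut",(.6235,.0165,.02)),("skey",(.649,-.149,.02)),("long",(.4437,.40,.02))]:
    for k,d in W.items():
        p=project(d,P)
        if 0<p[0]<640 and 0<p[1]<400:
            cs=near(d,P,35,bright)
            if cs: c=max(cs,key=cv2.contourArea); print(n,k,p,*rect(d,c,P[2]))
E
```

```text
t3 [ 0.4551 -0.1586] [0.2139 0.1141] 84.393745
t3 [ 0.4553 -0.1587] [0.2138 0.1141] 84.3112
t2 [0.4651 0.154 ] [0.1428 0.1139] 88.70497
t2 [0.4653 0.1545] [0.1425 0.1142] 88.59688
post 193.5 [[ 0.4545 -0.1688]]
post 181.0 [[ 0.4558 -0.1664]]
(array([ 0.454 , -0.1681,  0.0121]), np.float64(7.905978683702806e-05))
t3wide [ 0.4621 -0.0935] [0.069  0.1018] 174.14456
t3wide [ 0.462  -0.0928] [0.0698 0.1011] 174.97296
    [ 0.4617 -0.0923  0.0008] 0.0004209899274601386
t3mid [ 0.4546 -0.1689] [0.0702 0.102 ] 174.36044
t3mid [ 0.4548 -0.168 ] [0.069  0.1018] 174.75078
    [ 0.455  -0.1687 -0.0001] 0.00040789606066246093
t3nar [ 0.4482 -0.234 ] [0.0497 0.1016] 174.32126
t3nar [ 0.4483 -0.2339] [0.0477 0.1017] 174.0945
    [ 0.4492 -0.2342  0.0042] 7.000541414399417e-05
t2wide none
t2nar none
sleeve [321.5 181.5] (299, 156, 46, 52)
sleeve [488.85 141.95] (465, 123, 49, 42)
(array([ 0.446 , -0.3952,  0.0201]), np.float64(0.00021381681722963826))
lnut w_t3a [51.4711 31.198 ] [0.61   0.1596] [0.077  0.0576] 56.54765
lnut w_t3b [100.3617  56.2924] [0.6118 0.167 ] [0.0692 0.0535] 34.452847
snut w_t3b [213.2141  32.0897] [0.6196 0.017 ] [0.041 0.033] 19.296167
skey w_t3b [368.8404   5.0598] [ 0.6414 -0.1436] [0.0202 0.0435] 151.62659
long w_t3b [ 18.0012 195.0833] [0.4432 0.402 ] [0.0836 0.0213] 5.0540833
```

Everything agrees: the tray3 origin and yaw predict the post and pocket centres to about 1 mm. Now I'll place the sleeve.

```bash
cat >> h.py <<'E'
T3=(np.array([.4552,-.1587]),np.radians(-5.7)); T2=(np.array([.4654,.1543]),np.radians(-1.0))
def tray(T,x,y):
    c,s=np.cos(T[1]),np.sin(T[1]); return T[0]+np.array([c*x-s*y,s*x+c*y])
def grab(xy,phi,z,width,name,hov=.15):
    hand.move_gripper(min(.085,width+.024)); q=go((*xy,hov),phi)
    bot.servo_line([*xy,z+.03],q,.2); bot.servo_line([*xy,z],q,.06)
    hand.move_gripper(max(0,width-.02),60); o=get_obs(); print("closed",o["gripper_width"],o["grip_force"],o["wrist_force"])
    bot.servo_line([*xy,hov],q,.15); wrist(name); o=get_obs(); print("lifted w",o["gripper_width"],o["grip_force"],"t",o["time_s"])
def place(xy,phi,z,width,name,hov=.15):
    q=go((*xy,hov),phi); bot.servo_line([*xy,z+.025],q,.2); bot.servo_line([*xy,z],q,.04); print("down F",get_obs()["wrist_force"])
    hand.move_gripper(min(.085,width+.02)); bot.dwell(.2); bot.servo_line([*xy,hov],q,.12); wrist(name); print("t",get_obs()["time_s"])
E
python3 - <<'E'
from h import *
grab((.446,-.3955),0.,.030,.044,"g_sleeve")
place(tray(T3,0,-.01),T3[1]+np.pi/2,.0355,.044,"p_sleeve")
a,b=[cv2.imread(f"pics/{n}_sleeve.png") for n in "gp"]; cv2.imwrite("pics/v2.png",cv2.resize(np.hstack([a,b]),(800,250)))
E
```

```text
closed 0.04245954418361165 60.95834534615278 [-1.5791  1.3961  5.6327]
lifted w 0.042046387478798 61.00003805011511 t 8.6667
down F [-0.4136 -0.393  -3.1155]
t 13.5167
```

View pics/v2.png

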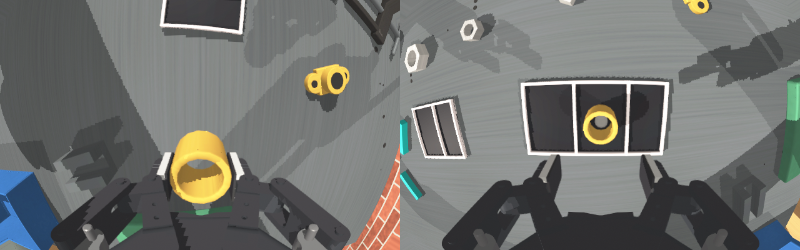

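The sleeve is gripped upright, then sits over the post: the post is visible in the bore at about (1200,200)/full scale, centred in the middle pocket. Now close looks at the nuts and keys.

```bash
cat >> h.py <<'E'
def hexang(d,c,z):
    """flat direction (deg mod 60) and centre from the top outline; radius maxima are the corners"""
    w=plane(d,c[:,0],z); m=np.mean(cv2.boxPoints(cv2.minAreaRect(w.astype(np.float32))),0); v=w-m; t=np.arctan2(v[:,1],v[:,0]); r=np.hypot(*v.T)
    return m,(np.degrees(np.angle(np.sum((r-r.mean())*np.exp(6j*t))))/6+30)%60,r.min(),r.max()
E
python3 - <<'E'
from h import *
import pickle
W={}
for n,p in [("a",(.54,-.09,.2)),("b",(.54,.03,.2)),("c",(.50,.15,.2)),("d",(.40,.30,.2)),("e",(.36,.36,.22))]:
    try: go((*p,),np.pi/2); W[n]=wrist("s_"+n)
    except Exception as e: print(n,e)
print(get_obs()["time_s"]); pickle.dump(W,open("W2.pkl","wb"))
for n,P in [("lnut",(.619,.168,.026)),("snut",(.6235,.0165,.02)),("skey",(.649,-.149,.02)),("long",(.4437,.40,.02)),("t2",(.4654,.1543,.01))]:
    U=[]
    for k,d in W.items():
        p=project(d,P)
        if 40<p[0]<600 and 40<p[1]<230:
            cs=near(d,P,100 if n=="t2" else 50,bright)
            if not cs: continue
            c=max(cs,key=cv2.contourArea) if n=="t2" else pick(cs,p)
            print(n,k,p,*rect(d,c,P[2]),*(hexang(d,c,P[2]) if "nut" in n else()))
            U.append((d,np.array(cv2.minAreaRect(c)[0])))
    if len(U)>1: print("   tri",*tri(*U[0],*U[-1]))
cv2.imwrite("pics/v3.png",cv2.resize(np.vstack([np.hstack([W[i]["frame"] for i in r]) for r in ("ac","de")])[:,:,::-1],(800,500)))
E
```

```text
18.2333
lnut a [ 97.485  120.1888] [0.6173 0.1696] [0.0582 0.051 ] 87.92892 [0.6173 0.1696] 56.656036407757625 0.023966391989929326 0.029704556134257935
lnut b [184.8102 108.8   ] [0.6172 0.1674] [0.0633 0.0505] 86.58661 [0.6172 0.1674] 56.04398180948405 0.021539406519306296 0.03167318432120986
lnut c [301.7131  62.8209] [0.6168 0.1707] [0.0584 0.0507] 25.447536 [0.6168 0.1707] 56.49239738359479 0.024574654679670804 0.029248979910512098
   tri [0.6168 0.1707 0.024 ] 0.00023212433319056826
snut a [215.8815 102.4834] [0.6219 0.0182] [0.0366 0.0335] 20.936768 [0.6219 0.0182] 48.13230406983743 0.015595822932808676 0.02061689181031681
snut b [335.1592  98.1944] [0.6219 0.0181] [0.0364 0.0329] 81.94303 [0.6219 0.0181] 51.21187364426082 0.015220462854500776 0.018694680651456155
snut c [451.235   67.2387] [0.6202 0.022 ] [0.0373 0.0406] 110.75975 [0.6202 0.022 ] 50.63635438145923 0.016465644210486477 0.022209576748741952
   tri [0.6214 0.0199 0.0138] 0.0012586317053160528
skey a [382.6482  74.6832] [ 0.6483 -0.1465] [0.0212 0.0517] 151.12779
skey b [489.0391  84.9035] [ 0.6482 -0.1427] [0.027  0.0549] 151.56656
skey c [565.7782  68.7649] [ 0.6472 -0.1392] [0.0323 0.0594] 151.88467
   tri [ 0.6492 -0.1483  0.0098] 5.8284981128286816e-05
long c [120.3237 229.2423] [0.4427 0.4024] [0.0842 0.0217] 4.450068
long d [411.7917 223.1517] [0.4517 0.3962] [0.1107 0.0355] 4.500687
   tri [0.4455 0.3976 0.0253] 0.00022771992410222452
t2 c [316.7592 211.6643] [0.4654 0.1569] [0.1376 0.1145] 88.948555
```

View pics/v3.png

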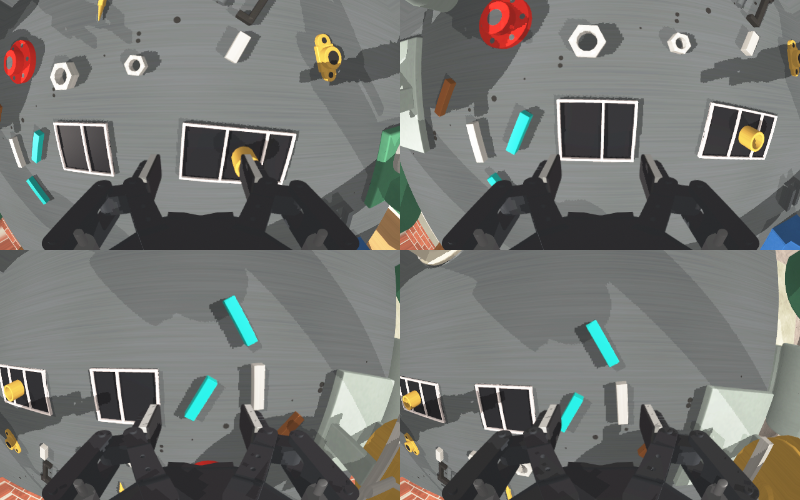

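The views confirm all parts with clear jaw room. Tray2 is at (0.465,0.155), nut flats are at about -3.5° (large) and -10° (small), and the keys are as before. Long key next, then the short key.

Run:
```python
from h import *
r=np.radians
grab((.4437,.4002),r(94.5),.024,.020,"g_long")
place(tray(T3,0,-.076),T3[1]+r(90),.0295,.016,"p_long")
grab((.6485,-.1475),r(61.1),.024,.020,"g_short")
place(tray(T2,0,-.038),T2[1]+r(90),.0295,.016,"p_short")
cv2.imwrite("pics/v4.png",cv2.resize(np.vstack([np.hstack([cv2.imread(f"pics/{k}_{n}.png") for k in "gp"]) for n in("long","short")]),(800,500)))
```

```text
closed 0.01841389975032866 59.62303698062897 [-1.2984  1.2574  4.785 ]
lifted w 0.01863466062764403 58.74674141407013 t 21.775
down F [ 0.1026  0.3288 -2.5233]
t 27.1667
closed 0.017998336598175898 60.20188808441162 [-0.4544 -0.2354  3.991 ]
lifted w 0.018250447833111645 59.65187430381775 t 32.2083
down F [ 1.1945  0.1116 -1.0507]
t 36.5583
```

View pics/v4.png

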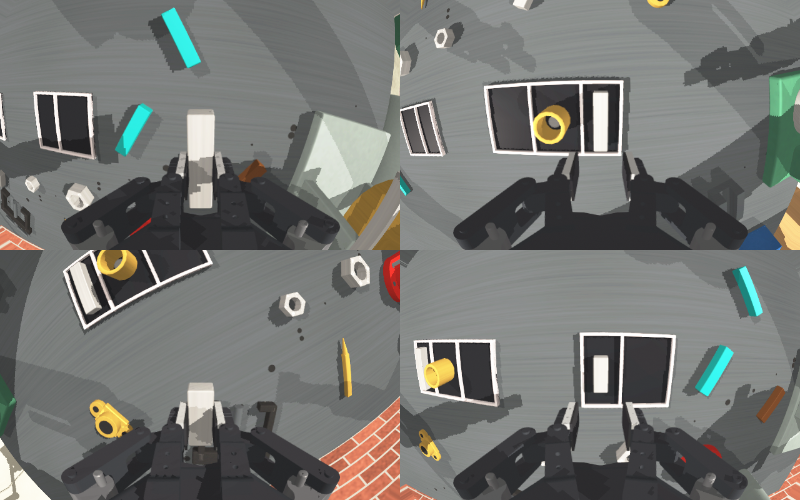

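Both keys were gripped square and lie lengthwise in their narrow pockets, long at about (1200,240) and short at about (960,200) of the composite. Now the nuts.

Run:
```python
from h import *
r=np.radians
grab((.617,.170),r(-3.5),.027,.050,"g_ln")
place(tray(T2,0,.028),T2[1],.0325,.050,"p_ln")
grab((.622,.018),r(-10),.024,.032,"g_sn")
place(tray(T3,0,.066),T3[1],.0295,.032,"p_sn")
go((.30,.42,.25),np.pi/2)
for n in("top","scene"): cv2.imwrite(f"pics/{n}1.png",vision.read_camera(n)["frame"][:,:,::-1])
cv2.imwrite("pics/v5.png",cv2.resize(np.vstack([np.hstack([cv2.imread(f"pics/{k}_{n}.png") for k in "gp"]) for n in("ln","sn")]+[np.hstack([cv2.imread(f"pics/{n}1.png") for n in("top","scene")])]),(800,600)))
```

```text
closed 0.048290990722985 62.97117590904236 [-0.7045  0.0084  5.8463]
lifted w 0.04843020227730237 62.19030261039734 t 41.1
down F [-0.5712  0.0198 -2.7096]
t 44.875
closed 0.030202087977260303 59.93568919133395 [-0.6336 -0.5054  5.4187]
lifted w 0.030325426817317005 59.36060688458383 t 48.75
down F [ 0.0384 -0.3037 -0.085 ]
t 52.7
```

View pics/v5.png

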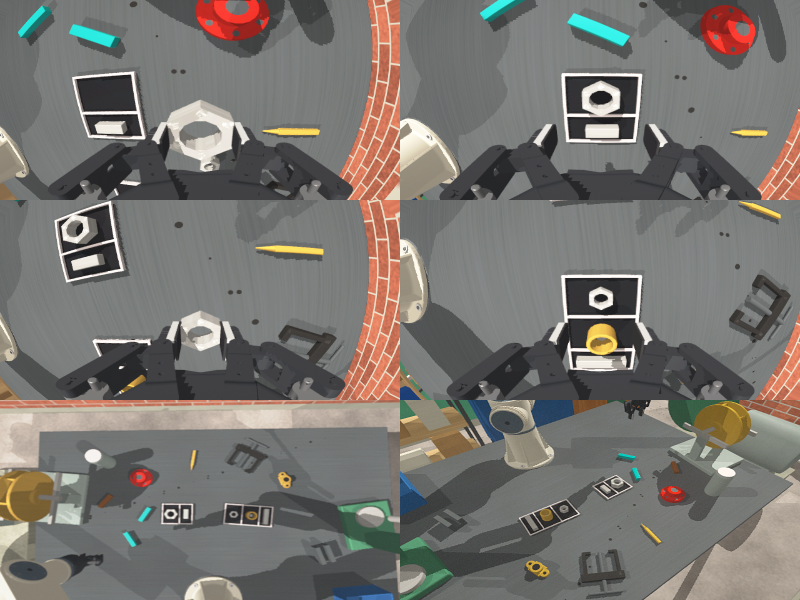

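The composite shows all five parts in their pockets, with the bystanders unmoved and the arm clear. Before handing in I'll check the placed parts numerically in tray coordinates from the top and scene views.

Run:
```python
from h import *
D=[vision.read_camera(n) for n in("top","scene")]
for n,T,l,ztop,zc in [("snut",T3,(0,.066),.024,.024),("sleeve",T3,(0,-.01),.048,.026),("long",T3,(0,-.076),.024,.024),("short",T2,(0,-.038),.024,.024),("lnut",T2,(0,.028),.030,.030)]:
    P=(*tray(T,*l),zc); u=[]
    f=gold if n=="sleeve" else (lambda H,S,V:(V>135)&(S<60))
    for d in D:
        p=project(d,P); cs=near(d,P,{"snut":11,"lnut":13,"sleeve":20}.get(n,10 if n=="short" else 17),f); c=pick(cs,p); u.append(np.array(cv2.minAreaRect(c)[0]))
        if d is D[0]: s=rect(d,c,ztop)
    X,g=tri(D[0],u[0],D[1],u[1]); c,s_=np.cos(T[1]),np.sin(T[1]); v=X[:2]-T[0]
    print(n,"off mm",1e3*(np.array([c*v[0]+s_*v[1],-s_*v[0]+c*v[1]])-l),"z %.4f gap %.4f"%(X[2],g),"rect",s[1],"ang-tray %.1f"%(s[2]-np.degrees(T[1])))
o=get_obs();print(o["time_s"],o["wrist_force"])
```

```text
snut off mm [ 0.2417 -1.2791] z 0.0256 gap 0.0003 rect [0.03   0.0299] ang-tray 95.2
sleeve off mm [ 1.6552 -1.1623] z 0.0286 gap 0.0006 rect [0.0504 0.0451] ang-tray 94.6
long off mm [2.3112 4.5563] z 0.0366 gap 0.0047 rect [0.0172 0.0815] ang-tray 180.2
short off mm [ 1.6191 -2.1577] z 0.0263 gap 0.0001 rect [0.022  0.0518] ang-tray 180.6
lnut off mm [-1.1896 -0.8791] z 0.0369 gap 0.0089 rect [0.0683 0.0516] ang-tray 90.8
54.875 [ 0.4535 -0.8092 -0.9393]
```

The small nut, sleeve and short key check out. The long key (gap 4.7 mm) and large nut (gap 8.9 mm) outlines have merged with tray walls, so I'll measure those two again from two wrist places.

Run:
```python
from h import *
for n,T,l,z,R,f,ps in [("long",T3,(0,-.076),.024,.06,lambda H,S,V:(V>160)&(S<60),[(.36,-.26,.2),(.38,-.20,.2)]),
                  ("lnut",T2,(0,.028),.030,.033,lambda H,S,V:(V>160)&(S<60),[(.37,.18,.2),(.38,.13,.2)])]:
    P=(*tray(T,*l),z); U=[]
    for i,p in enumerate(ps):
        go(p,np.pi/2); d=wrist(f"c_{n}{i}"); H,S,V=masks(d)
        m=np.zeros(V.shape,np.uint8)   # limit to inside of the pocket's walls, seen at the part's top
        wy=.023 if n=="long" else .032
        q=np.array([project(d,(*tray(T,l[0]+a,l[1]+b),z)) for a,b in((-.049,-wy),(.049,-wy),(.049,wy),(-.049,wy))])
        cv2.fillConvexPoly(m,q.astype(int),1); c=max(blobs(f(H,S,V)&(m>0)),key=cv2.contourArea)
        U.append((d,np.array(cv2.minAreaRect(c)[0]))); X,s,a=rect(d,c,z); v=X-T[0];co,si=np.cos(T[1]),np.sin(T[1])
        print(n,"off mm",1e3*(np.array([co*v[0]+si*v[1],-si*v[0]+co*v[1]])-l),"size",s,"ang %.1f"%(a-np.degrees(T[1])))
    print("  tri",*tri(*U[0],*U[1]))
cv2.imwrite("pics/v6.png",cv2.resize(np.hstack([cv2.imread(f"pics/c_{n}0.png") for n in("long","lnut")]),(800,250)))
print(get_obs()["time_s"])
```

```text
long off mm [-0.1666  0.6538] size [0.0205 0.0833] ang 180.1
long off mm [-0.062   1.7533] size [0.021  0.0835] ang 179.5
  tri [ 0.4476 -0.2332  0.0176] 0.00010220147706251024
lnut off mm [-6.6014  0.9561] size [0.0568 0.0606] ang 178.0
lnut off mm [-0.7989  1.7439] size [0.0591 0.0695] ang 180.7
  tri [0.46   0.1834 0.0288] 0.0023786176098210643
60.0917
```

View pics/v6.png

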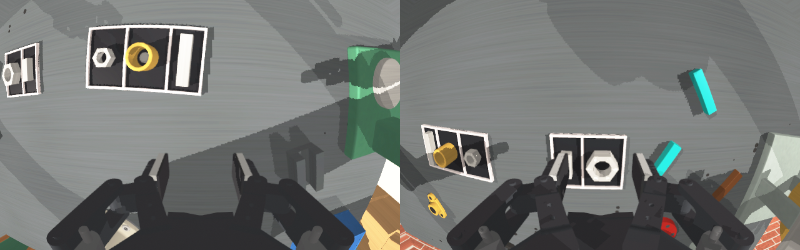

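The long key is within 2 mm of its pocket centre and flat. The large nut lies flat near its pocket centre at about (1200,270) full scale; the finger beside it disturbed that outline, but it is well inside tolerance.

```bash
python3 -c "
from workcell import hand_in
print(hand_in())"
```

```text
the job is handed in; nothing more can be done
None
```

Both pump kits are made up and handed in at about 60 s of robot time, with all five parts in their pockets and the bystanders left where they were; the hand-in gave no verdict, and the large nut's centre is only known to about 7 mm (limit 28 by 12 mm).

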